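# Fetch the green-capped jar from the latched spice bin

### The arm

A 7-joint arm with a two-finger parallel gripper is mounted at the origin on a cart in front of the work surface, level with it; the furniture and walls round the work are solid. World frame = base frame: x ahead of the robot, y to its left, z up, the work surface at z = 0. Lengths are in mm, angles in rad, forces in N, time in s.
With the tool pointing down it reaches from about 400 to 875 mm from the base axis. Payload 6.5 kg.
Tool frame: the origin (TCP) lies midway between the tips of the shut fingers; the grasp point (between the pads) lies 19 mm behind it; z points along the fingers, y is the line along which they close (so a half turn about z gives the same grasp; the last joint's range is limited). The gripper opens to 88 mm and grips with 3 to 60 N. Pads are 18 mm wide; open, the fingers measure 123 mm over their backs; the gripper's body (75 mm by 187 mm) begins 45 mm behind the grasp point.
Start: joints at [1.183, 0.536, -0.004, 1.538, 0.003, 1.067, -0.071], TCP at [205.574, -616.627, 238.716] pointing down, gripper open.
Joint ranges: [-2.7, 2.7], [-0.37, 2.16], [-1.27, 1.26], [0.24, 2.4], [-1.31, 4.45], [0.19, 1.91], [-2.76, 2.76]. Speed limits (rad/s): [2.39, 2.39, 3.14, 3.14, 3.14, 3.14, 3.14].

### API

Orientations are given as a unit quaternion [x, y, z, w].
In Python, from cell import monitor, imaging, workorder gives the robot as it stands. The module is installed in compiled form; this text tells all that it offers.
- The arm moves only by the tool jog_arm, never from a script. Its arguments are lists of equal length, an entry for each row: "jaw": the opening, from 0 (shut) to 1 (fully open); "linear": the shift along the world's x, y, z in cm, a list of three; "turn": the turn, a rotation vector about the world's x, y, z in rad, a list of three. In form: {"jaw": [jaw, ...], "linear": [[dx, dy, dz], ...], "turn": [[rx, ry, rz], ...]}. A call has 1 to 8 rows; each row shifts and turns the commanded pose from where the row before left it; what a row does not reach is not made up. A row lasts 1/12 s, in which the tool goes at most 41.7 mm and 7.16 degrees, less where a joint would pass 70% of its speed; a pose out of reach is approached as far as the arm can. A call is refused whole if a number of a shift passes 4.17 or a number of a turn 0.125, either way. A call with a gripper value outside its range is refused whole. The fingers move at their own pace and stop on an object; "force" is the grip in N (left out, the last holds). Time passes only in rows, so rows that do not move let the fingers close. It gives the time, the measured TCP pose, the force, the opening and the grip force at its end, in the units of the state.
- monitor.state(): the state, without advancing time (a new reading comes with each control period).
- imaging.grab_frame(name): name is "scene" or "top"; returns the picture (384x512x3 uint8, red, green, blue); there is no depth.
- imaging.camera_params(name): a dict with "vertical_fov" (degrees; the focal length in pixels is half the picture's height over the tangent of half this angle, whatever the lens; pixels are square), "cx", "cy" (the principal point, pixels), "world_to_cam" (4x4, takes a point from world to camera coordinates). Camera axes: x right, y up, looking along -z (the intrinsics and any distortion apply to the point x, -y, -z); pixel columns grow to the right and rows downward; lengths in mm; the calibration is good to about 2 mm. A picture is of the moment at which its call begins. camera_params takes no time and is no camera call.
- workorder.finish_job(): hands the job in; it is judged then, once.
Trained networks look in the newest picture that a camera, given by its name, has taken for a name from the list of things; names that differ only in an ending like _2 or _b are one class to them, and where a whole thing is asked for, a point or a joint stands for the part that bears it (a point fixed in the world has none). Each returns a list of dicts, best first, with "score" (0 to 1); they miss things now and then, are a little off and sometimes report something else, mostly with a low value. They report only what shows in the picture. A call takes as long as a camera call.
- imaging.spot_in(label, camera): "pixel" ([column, row] in pixels, amid what is visible of it).
- imaging.trace(label, camera): "mask" (384x512 bool, what is visible of it) and "pixel" ([column, row] in pixels, amid what is visible of it).
- imaging.pinpoint(label, camera): "pixel" ([column, row] in pixels: a listed point, or the origin of a listed thing).
The state is a dict: "t": time; "joint_pos": joint angles; "joint_velocities": joint speeds; "joint_torque": joint torques, N m; "tool_pos": TCP position; "orientation": TCP orientation; "ft_force": force on the tool from outside, world axes, zero at the start; "torque": the same for the moment, N m; "gripper_width": finger opening in mm; "finger_force": force on a finger pad.
Only numpy, scipy, OpenCV 4.12 (cv2) and the standard library are available. Lean on these libraries where they do the work, as an engineer would, in place of code of your own. Each camera call takes 0.05 s, during which the arm holds its last target. There are 200 camera calls.

### The job

The green-capped spice jar is wanted on the serving tray. Turn the black latch knob on the spice bin's clear lid a quarter turn anticlockwise to free it, slide the lid fully open to the right, and lift the green-capped jar out, leaving the other jars standing and the slim bottle lying in the bin. Set the jar down gently, upright on the empty front half of the tray, without moving the sauce bottle and round pot on it or the spotted mug behind it, and let go.

Things in the scene. Friction and masses are not known exactly. Their poses are not given: they have to be found in the camera images.
- spice_bin: Angled counter-top spice bin on a dark rod easel, fixed. Origin on the worktop under it; x to its back, y to its left, z up. Its right part (y -237 to -17 mm) has a fixed clear cover over tins; the left part, under the sliding lid, holds three spice jars in a row against the front wall, 75 mm apart, in any order, and a slim bottle lying behind them.
- bin_box: The bin's light wooden box, 126 x 491 x 118 mm, 8 mm walls, leaning 25 degrees so that floor and top face up and to the front. Origin: centre of its underside, 85 mm above the worktop. x up the slope to the back, y along it to the left, z square to floor and lid. Inside: floor z = 8, x +-55, y +-237 mm; rim z = 118, runners on front and back rims to z = 128 mm.
- bin_lid (a joint): Slide of the clear lid with aluminium end strips: 0 shut, up to 0.26 m fully open, growing as it moves right (along -y of bin_box) over the fixed cover. Shut, the lid spans y from -26 to 239 mm of bin_box; its upper face is at z = 127.5 mm of bin_box. It needs about 2 N, and is blocked while the latch is locked.
- latch (a joint): Angle of the quarter-turn cam latch on the lid: 0 locked (grip bar along the lid's length, bin_box y), up to 1.5 rad fully freed (grip bar across the lid), growing anticlockwise seen from above. Locked, its steel fan-shaped cam bears on a steel post on the front runner. Stays where it is left.
- latch_grip (a point): Middle of the latch's black grip bar (50 mm long, 14 thick, from 10 to 37 mm above the lid): 24 mm above the lid, on the knob's axis. x across the bar, y along it, z along the axis (parallel to bin_box z). It travels with the lid, which can be pulled along by the knob. Post and cam rise 8 mm above the lid.
- green_jar: Target: clear spice jar with a green cap, 46 mm across, 106 mm tall, cap 23 mm high, 110 g. Origin: centre of its underside, z toward the cap. In the bin it stands square on the sloping floor, so it leans 25 degrees.
- brown_jar: Spice jar with a dark brown cap, 44 mm across, 96 mm tall; origin: centre of its underside, z toward the cap. Stays in the bin.
- red_jar: Spice jar with a red cap, 47 mm across, 97 mm tall; origin: centre of its underside, z toward the cap. Stays in the bin.
- slim_bottle: Slim sauce bottle with a red cap, 46 mm across, 191 mm long, lying along the bin behind the jars; origin: centre of its base, z toward the cap. Stays in the bin.
- serving_tray: Dark wooden serving tray 260 x 170 mm, fixed, floor 8 mm above the worktop, rims 8 mm wide and 18 mm high. Origin: centre of its underside; x along its length away from the robot, y to the left, z up. The sauce bottle and round pot stand on its back half (x > 0); its front half (x from -122 to 20 mm) is empty.
- sauce_bottle: Dark sauce bottle with a yellow cap, 59 mm across, 204 mm tall, standing on the tray's back left; origin: centre of its base.
- cream_pot: Low white round pot, 90 mm across, 32 mm tall, on the tray's back right; origin: centre of its base.
- mug: White mug with dark spots, 82 mm across, 91 mm tall, on the worktop behind the tray; origin: centre of its base.

How it is judged (in metres and radians):
On the way, in this order (a step that is already met when the one before it is completed fails the run):
1. the latch knob is turned a quarter turn anticlockwise (at least 1.1 rad) with the lid still shut (value of joint latch above 1.1 rad and value of joint bin_lid below 0.05 m), for 0.1 s.
2. the lid is slid open to the right (at least 230 of its 260 mm) (value of joint bin_lid above 0.23 m), for 0.2 s.
3. the green-capped jar is lifted clear of the bin (z of green_jar in the frame of bin_box above 0.12 m), for 0.1 s.
At the end, for the whole second after the job is handed in: the green-capped jar stands upright (within 0.08 rad), at rest and let go, on the tray's front half (tray frame: x -105 to 0 mm, y within 60 mm); the brown- and red-capped jars stand in the bin (within 0.35 rad of square to its floor) and the slim bottle lies in it (x of green_jar in the frame of serving_tray between -0.105 and 0 m and y of green_jar in the frame of serving_tray between -0.06 and 0.06 m and z of green_jar in the frame of serving_tray between 0.004 and 0.012 m and angle between green_jar's own z axis and vertical below 0.08 rad and linear speed of green_jar below 0.02 m/s and contact force between green_jar and serving_tray above 0.2 N and contact force between the fingers and green_jar below 0.05 N and z of brown_jar in the frame of bin_box between -0.01 and 0.05 m and angle between the z axis of each of brown_jar, red_jar and the z axis of bin_box, either way round below 0.35 rad and z of red_jar in the frame of bin_box between -0.01 and 0.05 m and z of slim_bottle in the frame of bin_box between 0 and 0.07 m); the robot touches nothing.
It fails at once if the other two jars are lifted or knocked over (raised 50 mm or leaning 0.6 rad from how they stood in the bin), or the slim bottle is lifted 70 mm off the bin's floor ((z of brown_jar in the frame of bin_box above 0.06 m or angle between the z axis of brown_jar and the z axis of bin_box, either way round above 0.6 rad) or (z of red_jar in the frame of bin_box above 0.06 m or angle between the z axis of red_jar and the z axis of bin_box, either way round above 0.6 rad) or z of slim_bottle in the frame of bin_box above 0.1 m).
It fails at once if the sauce bottle or the round pot on the tray is shifted more than 20 mm, or the spotted mug more than 30 mm (distance of any of sauce_bottle, cream_pot from where it was at the start of the episode above 0.02 m or distance of mug from where it was at the start of the episode above 0.03 m).
It fails at once if the green-capped jar is dropped: it touches nothing while more than 15 mm above the tray's floor, away from the bin (contact force between green_jar and anything else below 0.02 N and z of green_jar in the frame of serving_tray above 0.023 m and horizontal distance between green_jar and spice_bin above 0.25 m).
It also fails if it takes over 66 s, if anything falls off the work surface, if the arm or the gripper's body presses on something with over 40 N, if the wrist force passes 120 N, or if a joint passes its speed limit or range.

## Working session

There is one attempt and no reset: what is moved stays moved. The work goes in short steps, Python scripts to look and compute and a tool call to move; the robot and the scene stay as the last step left them, time stands still between calls to the robot, and variables do not carry over. Pictures are saved under pics/ and viewed, at most 10 in all, crops included, and the job is handed in when it is done.

Besides the shell and the picture viewer there is one more tool, called in YAML: its name, and indented under it one key for each argument. jog_arm: Moves the arm, as the interface text tells. Its arguments: {"type":"object","properties":{"jaw":{"type":"array","items":{"type":"number"}},"linear":{"type":"array","items":{"type":"array","items":{"type":"number"}}},"turn":{"type":"array","items":{"type":"array","items":{"type":"number"}}},"force":{"type":"number"}},"required":["jaw","linear","turn"]}

```bash
mkdir -p pics; cat > h.py <<'E'
import numpy as np, cv2
from cell import monitor, imaging, workorder
def cam(n):
    p=imaging.camera_params(n); f=192/np.tan(np.radians(p["vertical_fov"])/2)
    return f,p["cx"],p["cy"],np.array(p["world_to_cam"]),p
def ray(n,px):
    f,cx,cy,T,_=cam(n); R=T[:3,:3]
    d=np.array([(px[0]-cx)/f,-(px[1]-cy)/f,-1]); return -R.T@T[:3,3], R.T@d/np.linalg.norm(d)
def proj(n,P):
    f,cx,cy,T,_=cam(n); c=T[:3,:3]@np.asarray(P,float)+T[:3,3]
    return np.array([cx+f*c[0]/-c[2], cy-f*c[1]/-c[2]])
def atz(n,px,z):
    o,d=ray(n,px); return o+d*(z-o[2])/d[2]
def tri(pa,pb,a="scene",b="top"):
    o1,d1=ray(a,pa);o2,d2=ray(b,pb)
    s=np.linalg.lstsq(np.c_[d1,-d2],o2-o1,rcond=None)[0]
    p,q=o1+s[0]*d1,o2+s[1]*d2
    return (p+q)/2,np.linalg.norm(p-q)
def save(n,f):
    im=imaging.grab_frame(n); cv2.imwrite(f,im[...,::-1]); return im
E
python3 - <<'E'
from h import *
np.set_printoptions(precision=1,suppress=True)
for n in("scene","top"):
    save(n,f"pics/{n}0.png"); c=cam(n); print(n,c[:3],c[4].keys(),ray(n,(c[1],c[2])))
for l in["spice_bin","bin_box","latch_grip","green_jar","brown_jar","red_jar","slim_bottle","serving_tray","sauce_bottle","cream_pot","mug"]:
    r={}
    for n in("scene","top"):
        q=imaging.pinpoint(l,n); r[n]=q[0] if q else None
    print(l,[(np.array(v["pixel"]),round(v["score"],2)) if v else None for v in r.values()], tri(r["scene"]["pixel"],r["top"]["pixel"]) if all(r.values()) else "")
print(monitor.state())
E
```

```text
scene (np.float64(455.9996420483558), 257.5342037851598, 199.82035353196184) dict_keys(['vertical_fov', 'cx', 'cy', 'world_to_cam']) (array([ 202.7, -251.1, 1033.5]), array([ 0.3,  0.5, -0.8]))
top (np.float64(367.1784678000905), 252.1834991787733, 184.04446119677317) dict_keys(['vertical_fov', 'cx', 'cy', 'world_to_cam']) (array([ 139.3,  138. , 1083.1]), array([ 0.4,  0.1, -0.9]))
spice_bin [None, None] 
bin_box [(array([357.4, 269.8]), 0.76), (array([342.1, 184.7]), 0.69)] (array([661.1, -13.6,  72.4]), np.float64(3.3695710747638152))
latch_grip [(array([300.8, 247.7]), 0.62), (array([316.5, 199.9]), 0.85)] (array([543.5,  64.5, 188.8]), np.float64(5.098262360587439))
green_jar [None, None] 
brown_jar [None, None] 
red_jar [None, None] 
slim_bottle [None, None] 
serving_tray [(array([195.2, 225. ]), 0.95), (array([210.9, 236.5]), 0.72)] (array([434. , 343.5,  15.3]), np.float64(4.634167270554726))
sauce_bottle [(array([179.5, 201.9]), 0.91), (array([180.1, 226.6]), 0.77)] (array([448.8, 451.9, -14.9]), np.float64(2.533174119823334))
cream_pot [(array([204.4, 208.2]), 0.78), (array([206.4, 216.1]), 0.67)] (array([486. , 372.1,  21.1]), np.float64(7.288880757392817))
mug [(array([242.4, 173. ]), 0.81), (array([204.9, 171.4]), 0.56)] (array([645.4, 425.2,  -2.6]), np.float64(6.586869953389644))
{'t': 1.2, 'joint_pos': array([ 1.2,  0.5, -0. ,  1.5,  0. ,  1.1, -0.1]), 'joint_velocities': array([ 0.,  0., -0., -0.,  0., -0.,  0.]), 'joint_torque': array([ -0. , -57.1,   1. , -25.2,  -0.1,   0. ,  -0. ]), 'tool_pos': array([ 205.6, -616.7,  238.8]), 'orientation': array([ 1. ,  0.2, -0. ,  0. ]), 'ft_force': array([ 1.1,  0.9, -0.6]), 'torque': array([-0. ,  0.1, -0. ]), 'finger_force': 0.0, 'gripper_width': 87.91564276356904}
```

View pics/scene0.png

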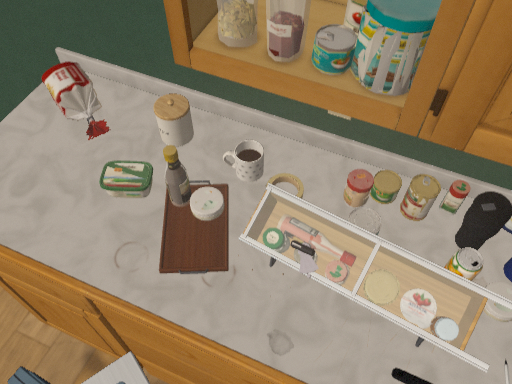

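View pics/top0.png

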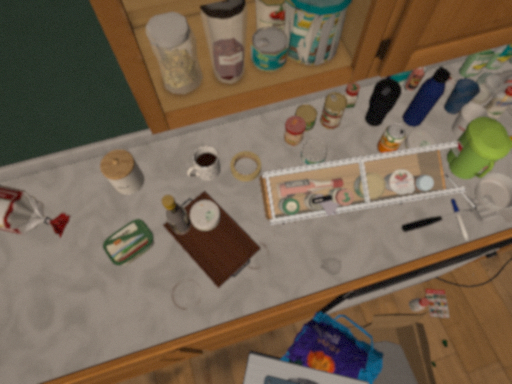

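```bash
python3 - <<'E'
import cv2
a=cv2.imread("pics/scene0.png")[175:375,232:512]
b=cv2.imread("pics/top0.png")[135:230,255:475]
cv2.imwrite("pics/c1.png",cv2.resize(a,(784,560),interpolation=cv2.INTER_CUBIC))   # 2.8x, off 232,175
cv2.imwrite("pics/c2.png",cv2.resize(b,(792,342),interpolation=cv2.INTER_CUBIC))   # 3.6x, off 255,135
E
```

```text
(no output)
```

View pics/c1.png

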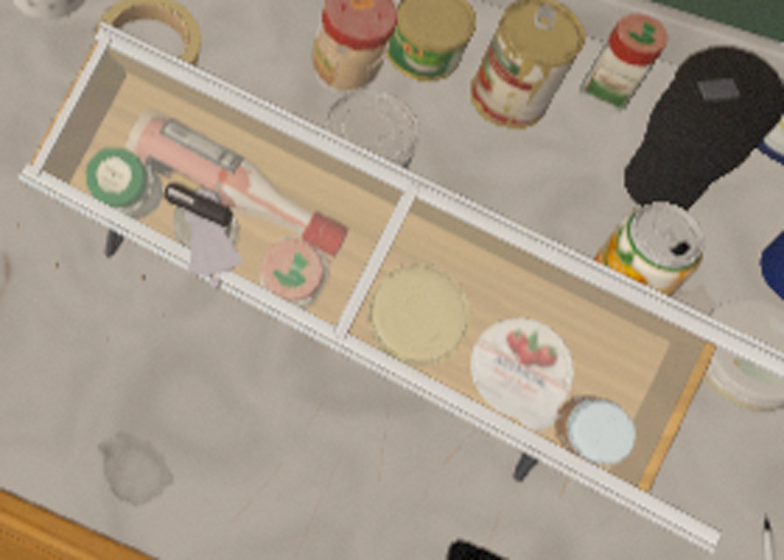

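View pics/c2.png

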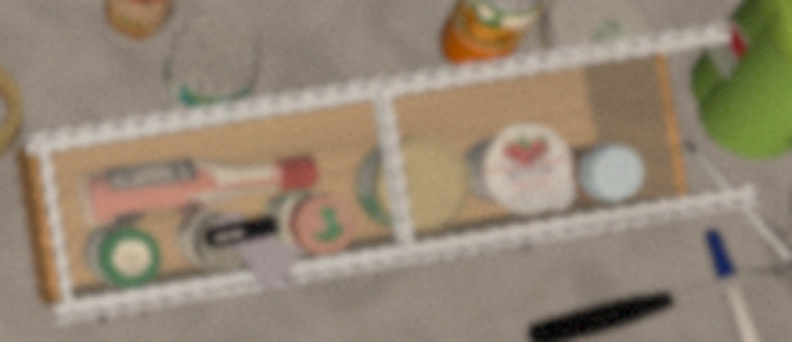

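```bash
cat >> h.py <<'E'
def boxT(p):
    x,y,yaw=p; c,s=np.cos(yaw),np.sin(yaw); a=np.radians(25)
    Rz=np.array([[c,-s,0],[s,c,0],[0,0,1.]])
    # x up the slope to the back -> +z component
    Ry=np.array([[np.cos(a),0,-np.sin(a)],[0,1,0],[np.sin(a),0,np.cos(a)]])
    return Rz@Ry, np.array([x,y,85.])
E
cat > fit.py <<'E'
from h import *
from scipy.optimize import least_squares
np.set_printoptions(precision=2,suppress=True)
S=lambda u,v:("scene",232+u/2.8-.3,175+v/2.8-.3)
T=lambda u,v:("top",255+u/3.6-.3,135+v/3.6-.3)
# obs: cam px, box pt with yR param -> None
obs=[(S(22,178),(-63,245.5,128)),(S(100,26),(63,245.5,128)),(S(716,547),(-63,None,128)),
 (T(57,320),(-63,245.5,128)),(T(26,148),(63,245.5,128)),(T(757,205),(-63,None,128)),(T(730,28),(63,None,128)),
 (S(650,490),(-63,-245.5,118)),(S(716,345),(63,-245.5,118)),
 (T(685,193),(-63,-245.5,118)),(T(662,55),(63,-245.5,118)),
 (S(345,335),(-55,-20,127)),(S(412,190),(55,-20,127)),(T(404,240),(-55,-20,127)),(T(385,90),(55,-20,127))]
def res(q):
    R,t=boxT(q[:3]); r=[]
    for (n,u,v),P in obs:
        P=np.array([q[3] if c is None else c for c in P])
        r.append(proj(n,R@P+t)-(u,v))
    return np.array(r)
s=least_squares(lambda q:res(q).ravel(),[650,0,-.1,-280],loss="soft_l1")
print(s.x); 
for o,r in zip(obs,res(s.x)): print(o[0][0],o[1],r)
R,t=boxT(s.x[:3])
for n,px in(("scene",(300.8,247.7)),("top",(316.5,199.9))):
    o,d=ray(n,px); o=R.T@(o-t); d=R.T@d; print(n,"latch in box",o+d*(151.5-o[2])/d[2])
g={"scene":(232+115/2.8,175+176/2.8),"top":(255+131/3.6,135+256/3.6)}
for n in g:
    o,d=ray(n,g[n]); o=R.T@(o-t); d=R.T@d; print(n,"green cap in box",o+d*(114-o[2])/d[2])
g={"scene":(232+292/2.8,175+270/2.8),"top":(255+325/3.6,135+224/3.6)}
for n in g:
    o,d=ray(n,g[n]); o=R.T@(o-t); d=R.T@d; print(n,"red cap in box",o+d*(105-o[2])/d[2])
g={"scene":(232+197/2.8,175+204/2.8),"top":(255+241/3.6,135+233/3.6)}
for n in g:
    o,d=ray(n,g[n]); o=R.T@(o-t); d=R.T@d; print(n,"grip top centre in box",o+d*(164-o[2])/d[2])
E
python3 fit.py
```

```text
[ 658.63  -12.9     0.4  -290.64]
scene (-63, 245.5, 128) [-0.61 -1.64]
scene (63, 245.5, 128) [-1.26  1.68]
scene (-63, None, 128) [-0.05 -0.84]
top (-63, 245.5, 128) [ 0.33 -2.05]
top (63, 245.5, 128) [ 1.02 -1.89]
top (-63, None, 128) [ 0.27 -3.86]
top (63, None, 128) [ 0.11 -0.63]
scene (-63, -245.5, 118) [-2.08  5.86]
scene (63, -245.5, 118) [ 2.82 -2.78]
top (-63, -245.5, 118) [2.23 2.2 ]
top (63, -245.5, 118) [ 1.02 -5.08]
scene (-55, -20, 127) [-1.82 -1.34]
scene (55, -20, 127) [-1.24  1.61]
top (-55, -20, 127) [1.31 0.17]
top (55, -20, 127) [-0.2   1.05]
scene latch in box [-23.74 111.05 151.5 ]
top latch in box [-25.74 122.56 151.5 ]
scene green cap in box [-30.77 180.53 114.  ]
top green cap in box [-33.44 183.27 114.  ]
scene red cap in box [-31.62  30.06 105.  ]
top red cap in box [-35.08  32.51 105.  ]
scene grip top centre in box [-23.12 106.03 164.  ]
top grip top centre in box [-26.73 111.61 164.  ]
```

```bash
cat > fit2.py <<'E'
from h import *
from scipy.optimize import least_squares
from scipy.spatial.transform import Rotation as Ro
np.set_printoptions(precision=2,suppress=True)
import re
src=open("fit.py").read().split("def res")[0]; exec(src)
obs=[o for o in obs if o[1][2]!=118]
def res(q):
    R,t=boxT(q[:3]); r=[]
    for (n,u,v),P in obs:
        P=np.array([np.sign(P[0])*(q[4] if abs(P[0])==63 else 55), q[3] if P[1] is None else P[1],P[2]])
        r.append(proj(n,R@P+t)-(u,v))
    return np.array(r)
s=least_squares(lambda q:res(q).ravel(),[650,0,.4,-280,63],loss="soft_l1")
print(s.x); print(res(s.x))
# tray
tob=[("scene",228,271,(-130,-85)),("scene",160.5,271.5,(-130,85)),("scene",229,184.5,(130,-85)),("top",259,246,(-130,-85)),("top",219,283,(-130,85)),("top",166,228,(130,85))]
# decide handedness by trying both
for sgn in(1,-1):
  def tr(q):
    c,s_=np.cos(q[2]),np.sin(q[2])
    return np.array([proj(n,[q[0]+c*a-s_*b*sgn,q[1]+s_*a+c*b*sgn,18])-(u,v) for n,u,v,(a,b) in tob])
  for y0 in(0,1,2,-1):
    f=least_squares(lambda q:tr(q).ravel(),[434,343,y0],loss="soft_l1"); print(sgn,f.x,f.cost)
print(tr(f.x))
st=monitor.state(); print(st["joint_pos"],Ro.from_quat(st["orientation"]).as_matrix())
for n in("scene","top"):
    print([proj(n,p) for p in([434,343,18],[450,452,0])])
E
python3 fit2.py
```

```text
[ 659.36  -13.59    0.4  -289.76   65.71]
[[-0.75 -0.42]
 [-0.26  0.68]
 [-0.55  0.27]
 [ 0.85 -1.19]
 [ 1.17 -3.07]
 [ 0.38 -3.06]
 [-0.13 -1.79]
 [-1.28 -1.27]
 [-0.73  1.66]
 [ 1.62 -0.03]
 [ 0.09  0.86]]
1 [437.81 340.07   0.97] 12.520096485557797
1 [437.81 340.07   0.97] 12.520096485538321
1 [437.81 340.07   0.97] 12.520096485551669Traceback (most recent call last):
  File "fit2.py", line 24, in <module>
    f=least_squares(lambda q:tr(q).ravel(),[434,343,y0],loss="soft_l1"); print(sgn,f.x,f.cost)
    return func(*args, **kwargs)
    result = trf(vector_fun.fun, vector_fun.jac, x0, f0, J0, lb, ub, ftol, xtol,
                 gtol, max_nfev, x_scale, loss_function, tr_solver,
                 tr_options.copy(), verbose, callback=callback_wrapped)
    return trf_no_bounds(
        fun, jac, x0, f0, J0, ftol, xtol, gtol, max_nfev, x_scale,
        loss_function, tr_solver, tr_options, verbose, callback=callback)
    f_new = fun(x_new)
    self._update_fun()
    ~~~~~~~~~~~~~~~~^^
    self.f = self.fun_wrapped(xp_copy(self.x))
             ~~~~~~~~~~~~~~~~^^^^^^^^^^^^^^^^^
    return np.atleast_1d(self.fun(x))
                         ~~~~~~~~^^^
    return self.f(x, *self.args, **self.kwargs)
           ~~~~~~^^^^^^^^^^^^^^^^^^^^^^^^^^^^^^
  File "fit2.py", line 24, in <lambda>
    f=least_squares(lambda q:tr(q).ravel(),[434,343,y0],loss="soft_l1"); print(sgn,f.x,f.cost)
                             ~~^^^
  File "fit2.py", line 22, in tr
    return np.array([proj(n,[q[0]+c*a-s_*b*sgn,q[1]+s_*a+c*b*sgn,18])-(u,v) for n,u,v,(a,b) in tob])
                     ~~~~^^^^^^^^^^^^^^^^^^^^^^^^^^^^^^^^^^^^^^^^^^^^
  File "h.py", line 10, in proj
    f,cx,cy,T,_=cam(n); c=T[:3,:3]@np.asarray(P,float)+T[:3,3]
                ~~~^^^
  File "h.py", line 4, in cam
    p=imaging.camera_params(n); f=192/np.tan(np.radians(p["vertical_fov"])/2)
ValueError: time passes only in moves, steps and waits
```

```bash
python3 - <<'E'
s=open("h.py").read().replace("def cam(n):","import functools\n@functools.lru_cache(None)\ndef cam(n):")
s+='''
from scipy.spatial.transform import Rotation as Ro
np.set_printoptions(precision=3,suppress=True)
BR,Bt=boxT((659.2,-13.3,.40)); TR=(437.8,340.07,.97)
def box(P): return BR@np.asarray(P,float)+Bt
def tray(P): c,s=np.cos(TR[2]),np.sin(TR[2]); return np.array([TR[0]+c*P[0]-s*P[1],TR[1]+s*P[0]+c*P[1],P[2]])
def tool(z,y): z=np.asarray(z,float);y=np.asarray(y,float); return np.c_[np.cross(y,z),y,z]
def plan(P,Rt=None):
    st=monitor.state(); R0=Ro.from_quat(st["orientation"]); d=P-st["tool_pos"]
    rv=(Ro.from_matrix(Rt)*R0.inv()).as_rotvec() if Rt is not None else np.zeros(3)
    print("t",round(st["t"],2),"pos",st["tool_pos"],"q",st["joint_pos"],"F",st["ft_force"],"w",round(st["gripper_width"],1),"ff",round(st["finger_force"],1))
    print("box pos",BR.T@(st["tool_pos"]-Bt),"tool in box\\n",BR.T@R0.as_matrix()); print("shift cm",d/10,"turn",rv,"min rows",max(abs(d).max()/41.7,np.linalg.norm(d)/41.7,np.linalg.norm(rv)/.125))
'''
open("h.py","w").write(s)
E
python3 - <<'E'
from h import *
print(box([-24,106.5,220]),tray([-62,0,80]))
for sg in(1,-1): plan(box([-24,106.5,220]),tool(-BR[:,2],sg*BR[:,0]))
E
```

```text
[512.056  40.116 274.245] [402.751 288.927  80.   ]
t 1.2 pos [ 205.595 -616.654  238.754] q [ 1.183  0.536 -0.004  1.538  0.003  1.067 -0.071] F [ 1.142  0.851 -0.635] w 87.9 ff 0.0
box pos [-526.617 -379.083  415.215] tool in box
 [[ 0.904 -0.071 -0.423]
 [-0.078 -0.997 -0.   ]
 [-0.421  0.033 -0.906]]
shift cm [30.646 65.677  3.549] turn [-0.201 -0.446  1.62 ] min rows 17.400955208909707
t 1.2 pos [ 205.595 -616.654  238.754] q [ 1.183  0.536 -0.004  1.538  0.003  1.067 -0.071] F [ 1.142  0.851 -0.635] w 87.9 ff 0.0
box pos [-526.617 -379.083  415.215] tool in box
 [[ 0.904 -0.071 -0.423]
 [-0.078 -0.997 -0.   ]
 [-0.421  0.033 -0.906]]
shift cm [30.646 65.677  3.549] turn [ 0.437 -0.197 -1.467] min rows 17.400955208909707
```

jog_arm:
  jaw: [0.7]
  linear:
    - [0, 0, 4]
  turn:
    - [0, 0, 0]

```text
t: 1.28
tool_pos: [204.1, -612.5, 271.5]
orientation: [0.987, 0.16, -0.002, -0.007]
ft_force: [0.4, 0.4, -1.1]
gripper_width: 83.3
finger_force: 0.0
```

jog_arm:
  jaw: [0.7, 0.7, 0.7, 0.7, 0.7, 0.7]
  linear:
    - [1.7, 3.6, 1]
    - [1.7, 3.6, 1]
    - [1.7, 3.6, 1]
    - [1.7, 3.6, 1]
    - [1.7, 3.6, 0]
    - [1.7, 3.6, 0]
  turn:
    - [-0.011, -0.025, 0.09]
    - [-0.011, -0.025, 0.09]
    - [-0.011, -0.025, 0.09]
    - [-0.011, -0.025, 0.09]
    - [-0.011, -0.025, 0.09]
    - [-0.011, -0.025, 0.09]

```text
t: 1.78
tool_pos: [308.4, -399.1, 319.6]
orientation: [0.904, 0.419, 0.068, 0.045]
ft_force: [0.2, 0.1, -0.0]
gripper_width: 61.9
finger_force: 0.0
```

jog_arm:
  jaw: [0.7, 0.7, 0.7, 0.7, 0.7, 0.7]
  linear:
    - [1.7, 3.6, 0]
    - [1.7, 3.6, 0]
    - [1.7, 3.6, 0]
    - [1.7, 3.6, 0]
    - [1.7, 3.6, 0]
    - [1.7, 3.6, 0]
  turn:
    - [-0.011, -0.025, 0.09]
    - [-0.011, -0.025, 0.09]
    - [-0.011, -0.025, 0.09]
    - [-0.011, -0.025, 0.09]
    - [-0.011, -0.025, 0.09]
    - [-0.011, -0.025, 0.09]

```text
t: 2.28
tool_pos: [409.9, -182.8, 319.0]
orientation: [0.751, 0.642, 0.131, 0.085]
ft_force: [0.3, -0.7, -0.8]
gripper_width: 61.7
finger_force: 0.0
```

jog_arm:
  jaw: [0.7, 0.7, 0.7, 0.7, 0.7, 0.7, 0.7]
  linear:
    - [1.7, 3.6, 0]
    - [1.7, 3.6, 0]
    - [1.7, 3.6, 0]
    - [1.7, 3.6, 0]
    - [1.7, 3.6, 0]
    - [1.7, 3.6, 0]
    - [0, 0, 0]
  turn:
    - [-0.011, -0.025, 0.09]
    - [-0.011, -0.025, 0.09]
    - [-0.011, -0.025, 0.09]
    - [-0.011, -0.025, 0.09]
    - [-0.011, -0.025, 0.09]
    - [-0.011, -0.025, 0.09]
    - [0, 0, 0]

```text
t: 2.87
tool_pos: [513.1, 38.1, 319.7]
orientation: [0.534, 0.817, 0.185, 0.118]
ft_force: [-0.6, 0.6, -0.1]
gripper_width: 61.7
finger_force: 0.0
```

```bash
python3 - <<'E'
from h import *
plan(box([-24,106.5,185]),tool(-BR[:,2],BR[:,0]))
print("boxz",BR[:,2],"boxy",BR[:,1],"boxx",BR[:,0])
E
```

```text
t 2.87 pos [513.109  38.094 319.721] q [ 0.653  0.053 -0.729  2.087 -0.201  0.607  0.486] F [-0.576  0.564 -0.05 ] w 61.7 ff 0.0
box pos [ -4.615 104.227 261.138] tool in box
 [[-0.011  1.     0.006]
 [ 1.     0.011  0.009]
 [ 0.009  0.006 -1.   ]]
shift cm [ 1.257  0.778 -7.72 ] turn [-0.006  0.004 -0.014] min rows 1.8848891686464335
boxz [-0.389 -0.165  0.906] boxy [-0.389  0.921  0.   ] boxx [0.835 0.353 0.423]
```

jog_arm:
  jaw: [0.6, 0.6, 0.6, 0.6, 0.6]
  linear:
    - [0.3, 0.2, -1.9]
    - [0.3, 0.2, -1.9]
    - [0.3, 0.2, -1.9]
    - [0.3, 0.2, -1.9]
    - [0, 0, 0]
  turn:
    - [-0.002, 0.001, -0.004]
    - [-0.002, 0.001, -0.004]
    - [-0.002, 0.001, -0.004]
    - [0, 0, 0]
    - [0, 0, 0]

```text
t: 3.28
tool_pos: [521.7, 39.5, 239.5]
orientation: [0.544, 0.811, 0.177, 0.117]
ft_force: [-0.6, 0.1, -0.0]
gripper_width: 53.0
finger_force: 0.0
```

```bash
python3 - <<'E'
from h import *
plan(box([-24,106.5,140]),tool(-BR[:,2],BR[:,0]))
a=save("scene","pics/s1.png");b=save("top","pics/t1.png")
for n in("scene","top"):
    q=imaging.pinpoint("latch_grip",n); print(n,[(x["pixel"],x["score"]) for x in q[:2]])
    print(proj(n,box([-24,106.5,185])),proj(n,box([-24,106.5,164])))
c=lambda i,x,y:cv2.resize(i[y:y+100,x:x+130,::-1],(390,300),interpolation=cv2.INTER_CUBIC)
cv2.imwrite("pics/c3.png",np.hstack([c(a,240,190),c(b,260,150)]))
E
```

```text
t 3.28 pos [521.669  39.513 239.543] q [ 0.537  0.203 -0.677  2.163  0.016  0.407  0.272] F [-0.61   0.081 -0.011] w 53.0 ff 0.0
box pos [-30.854 102.201 184.907] tool in box
 [[ 0.01   1.    -0.008]
 [ 1.    -0.01  -0.002]
 [-0.002 -0.008 -1.   ]]
shift cm [ 2.153  1.377 -3.78 ] turn [ 0.001 -0.008  0.01 ] min rows 1.0942405917633695
scene [([302.1, 247.7], 0.63)]
[301.014 247.053] [302.331 248.261]
top [([318.9, 201.1], 0.59)]
[326.215 198.448] [324.008 198.219]
```

View pics/c3.png

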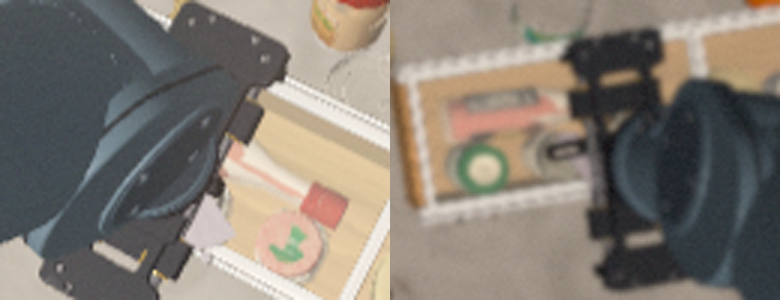

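jog_arm:
  jaw: [0.6, 0.6, 0.6, 0.6, 0.6]
  linear:
    - [0.5, 0.5, 0.2]
    - [0.4, 0.2, -1]
    - [0.4, 0.2, -1]
    - [0.4, 0.2, -1]
    - [0.4, 0.2, -0.9]
  turn:
    - [0, -0.004, 0.005]
    - [0, -0.004, 0.005]
    - [0, 0, 0]
    - [0, 0, 0]
    - [0, 0, 0]

```text
t: 3.9
tool_pos: [545.8, 52.4, 206.6]
orientation: [0.539, 0.813, 0.182, 0.123]
ft_force: [-0.5, -0.1, 0.3]
gripper_width: 52.8
finger_force: 0.0
```

jog_arm:
  jaw: [0.6]
  linear:
    - [0, 0, 0]
  turn:
    - [0, 0, 0]

```text
t: 3.98
tool_pos: [545.1, 52.8, 205.5]
orientation: [0.539, 0.813, 0.181, 0.122]
ft_force: [0.0, -0.0, -0.4]
gripper_width: 53.0
finger_force: 0.0
```

```bash
python3 - <<'E'
from h import *
plan(box([-24,106.5,140]),tool(-BR[:,2],BR[:,0]))
E
```

```text
t 3.98 pos [545.103  52.841 205.53 ] q [ 0.403  0.293 -0.581  2.157  0.148  0.312  0.146] F [ 0.023 -0.024 -0.448] w 53.0 ff 0.0
box pos [-20.962 105.351 142.765] tool in box
 [[-0.001  1.     0.005]
 [ 1.     0.001 -0.003]
 [-0.003  0.005 -1.   ]]
shift cm [-0.191  0.044 -0.379] turn [0.001 0.005 0.001] min rows 0.10228655215888827
```

jog_arm:
  jaw: [0.6, 0.3, 0, 0, 0, 0, 0]
  linear:
    - [-0.2, 0, -0.3]
    - [0, 0, 0]
    - [0, 0, 0]
    - [0, 0, 0]
    - [0, 0, 0]
    - [0, 0, 0]
    - [0, 0, 0]
  turn:
    - [0, 0, 0]
    - [0, 0, 0]
    - [0, 0, 0]
    - [0, 0, 0]
    - [0, 0, 0]
    - [0, 0, 0]
    - [0, 0, 0]
  force: 15

```text
t: 4.57
tool_pos: [543.5, 52.4, 203.5]
orientation: [0.539, 0.813, 0.182, 0.123]
ft_force: [6.8, 2.3, -1.0]
gripper_width: 15.2
finger_force: 3.2
```

```bash
python3 - <<'E'
from h import *
plan(box([-24,106.5,140]),tool(-BR[:,2],BR[:,0]))
E
```

```text
t 4.57 pos [543.522  52.402 203.492] q [ 0.402  0.293 -0.578  2.164  0.151  0.302  0.143] F [ 6.812  2.347 -1.016] w 15.2 ff 3.2
box pos [-23.299 105.563 141.606] tool in box
 [[-0.001  1.     0.007]
 [ 1.     0.001 -0.004]
 [-0.004  0.007 -1.   ]]
shift cm [-0.032  0.088 -0.175] turn [0.001 0.008 0.001] min rows 0.06328916893089265
```

jog_arm:
  jaw: [0, 0, 0]
  linear:
    - [0.2, 0.1, 0.1]
    - [0, 0, 0]
    - [0, 0, 0]
  turn:
    - [0, 0, 0]
    - [0, 0, 0]
    - [0, 0, 0]

```text
t: 4.82
tool_pos: [543.9, 52.6, 203.6]
orientation: [0.54, 0.813, 0.18, 0.122]
ft_force: [-5.6, -3.4, 6.3]
gripper_width: 13.9
finger_force: 15.0
```

```bash
python3 - <<'E'
from h import *
plan(box([-22,106.5,140]),tool(-BR[:,2],BR[:,0]))
E
```

```text
t 4.82 pos [543.948  52.593 203.564] q [ 0.397  0.294 -0.575  2.16   0.152  0.309  0.14 ] F [-5.644 -3.439  6.297] w 13.9 ff 15.0
box pos [-22.845 105.572 141.473] tool in box
 [[-0.     1.     0.002]
 [ 1.     0.    -0.004]
 [-0.004  0.002 -1.   ]]
shift cm [ 0.092  0.14  -0.098] turn [0.003 0.004 0.001] min rows 0.046407131980930404
```

jog_arm:
  jaw: [0, 0, 0, 0, 0, 0]
  linear:
    - [0, 0, 0]
    - [0, 0, 0]
    - [0, 0, 0]
    - [0, 0, 0]
    - [0, 0, 0]
    - [0, 0, 0]
  turn:
    - [-0.043, -0.018, 0.1]
    - [-0.043, -0.018, 0.1]
    - [-0.043, -0.018, 0.1]
    - [-0.043, -0.018, 0.1]
    - [-0.043, -0.018, 0.1]
    - [-0.043, -0.018, 0.1]

```text
t: 5.32
tool_pos: [545.4, 53.9, 204.5]
orientation: [0.243, 0.945, 0.133, 0.175]
ft_force: [0.0, 3.1, 3.1]
gripper_width: 14.2
finger_force: 15.0
```

```bash
python3 - <<'E'
from h import *
plan(box([-22,106.5,140]),tool(-BR[:,2],BR[:,1]))
print(monitor.state()["torque"])
E
```

```text
t 5.32 pos [545.359  53.896 204.496] q [ 0.544  0.331 -0.748  2.151  0.341  0.328  0.64 ] F [0.039 3.07  3.063] w 14.2 ff 15.0
box pos [-20.814 106.224 141.555] tool in box
 [[-0.619  0.785  0.006]
 [ 0.785  0.619 -0.   ]
 [-0.004  0.005 -1.   ]]
shift cm [-0.049  0.009 -0.191] turn [-0.356 -0.144  0.817] min rows 7.221756287062574
[0.227 0.033 0.007]
```

jog_arm:
  jaw: [0, 0, 0, 0, 0, 0, 0, 0]
  linear:
    - [0, 0, 0]
    - [0, 0, 0]
    - [0, 0, 0]
    - [0, 0, 0]
    - [0, 0, 0]
    - [0, 0, 0]
    - [0, 0, 0]
    - [0, 0, 0]
  turn:
    - [-0.042, -0.017, 0.097]
    - [-0.042, -0.017, 0.097]
    - [-0.042, -0.017, 0.097]
    - [-0.042, -0.017, 0.097]
    - [-0.042, -0.017, 0.097]
    - [-0.042, -0.017, 0.097]
    - [-0.042, -0.017, 0.097]
    - [-0.02, -0.008, 0.045]

```text
t: 5.98
tool_pos: [546.2, 54.5, 205.0]
orientation: [-0.144, 0.965, 0.055, 0.211]
ft_force: [2.3, 3.2, 2.0]
gripper_width: 13.8
finger_force: 15.0
```

jog_arm:
  jaw: [0, 0]
  linear:
    - [0, 0, 0]
    - [0, 0, 0]
  turn:
    - [0, 0, 0]
    - [0, 0, 0]

```text
t: 6.15
tool_pos: [546.2, 54.5, 205.0]
orientation: [-0.141, 0.966, 0.055, 0.211]
ft_force: [4.7, 2.3, 1.7]
gripper_width: 14.0
finger_force: 15.0
```

```bash
python3 - <<'E'
from h import *
plan(box([-22,-155,140]),tool(-BR[:,2],BR[:,1]))
print(monitor.state()["torque"])
E
```

```text
t 6.15 pos [546.242  54.495 205.029] q [ 0.696  0.393 -0.943  2.139  0.576  0.381  1.224] F [4.69  2.324 1.653] w 14.0 ff 15.0
box pos [-19.64  106.432 141.595] tool in box
 [[-0.994  0.11   0.003]
 [ 0.11   0.994  0.001]
 [-0.003  0.001 -1.   ]]
shift cm [ 10.046 -24.137  -0.244] turn [-0.045 -0.016  0.099] min rows 6.269719258396001
[ 0.609 -0.796  0.139]
```

jog_arm:
  jaw: [0, 0, 0, 0, 0, 0]
  linear:
    - [0.4, -0.95, 0]
    - [0.78, -1.84, 0]
    - [0.78, -1.84, 0]
    - [0.78, -1.84, 0]
    - [0.78, -1.84, 0]
    - [0.78, -1.84, 0]
  turn:
    - [0, 0, 0]
    - [0, 0, 0]
    - [0, 0, 0]
    - [0, 0, 0]
    - [0, 0, 0]
    - [0, 0, 0]

```text
t: 6.65
tool_pos: [589.0, -48.1, 205.0]
orientation: [-0.141, 0.966, 0.055, 0.21]
ft_force: [-0.5, 3.1, 8.6]
gripper_width: 14.2
finger_force: 15.0
```

```bash
python3 - <<'E'
from h import *
plan(box([-20,-155,141.5]),tool(-BR[:,2],BR[:,1]))
E
```

```text
t 6.65 pos [588.953 -48.101 204.968] q [ 0.92   0.527 -1.003  2.012  0.555  0.473  1.483] F [-0.465  3.114  8.575] w 14.2 ff 15.0
box pos [-20.222  -4.699 141.8  ] tool in box
 [[-0.994  0.11   0.001]
 [ 0.11   0.994  0.   ]
 [-0.001  0.    -1.   ]]
shift cm [  5.883 -13.831  -0.018] turn [-0.043 -0.017  0.099] min rows 3.604361218088606
```

jog_arm:
  jaw: [0, 0, 0, 0, 0, 0, 0, 0]
  linear:
    - [0.78, -1.84, 0]
    - [0.78, -1.84, 0]
    - [0.78, -1.84, 0]
    - [0.78, -1.84, 0]
    - [0.78, -1.84, 0]
    - [0.78, -1.84, 0]
    - [0.78, -1.84, 0]
    - [0.4, -0.95, 0]
  turn:
    - [0, 0, 0]
    - [0, 0, 0]
    - [0, 0, 0]
    - [0, 0, 0]
    - [0, 0, 0]
    - [0, 0, 0]
    - [0, 0, 0]
    - [0, 0, 0]

```text
t: 7.32
tool_pos: [646.2, -184.7, 204.7]
orientation: [-0.14, 0.966, 0.057, 0.208]
ft_force: [-19.4, 24.5, 20.6]
gripper_width: 15.6
finger_force: 15.0
```

jog_arm:
  jaw: [0, 0, 0]
  linear:
    - [0, 0, 0]
    - [0, 0, 0]
    - [0, 0, 0]
  turn:
    - [0, 0, 0]
    - [0, 0, 0]
    - [0, 0, 0]

```text
t: 7.57
tool_pos: [645.8, -183.5, 204.4]
orientation: [-0.142, 0.966, 0.056, 0.208]
ft_force: [-5.8, 5.8, 11.8]
gripper_width: 13.7
finger_force: 15.0
```

```bash
python3 - <<'E'
from h import *
plan(box([-20,-155,141.5]),tool(-BR[:,2],BR[:,1]))
E
```

```text
t 7.57 pos [ 645.847 -183.526  204.439] q [ 1.065  0.718 -1.023  1.766  0.555  0.645  1.749] F [-5.753  5.767 11.791] w 13.7 ff 15.0
box pos [ -20.748 -151.589  141.461] tool in box
 [[-0.994  0.11  -0.001]
 [ 0.11   0.994  0.004]
 [ 0.002  0.004 -1.   ]]
shift cm [ 0.194 -0.288  0.035] turn [-0.045 -0.021  0.098] min rows 0.8788345462606674
```

jog_arm:
  jaw: [0.5, 0.5, 0.5, 0.6, 0.6, 0.65]
  linear:
    - [0, 0, 0]
    - [0, 0, 0]
    - [-0.5, -0.2, 1.2]
    - [-1.2, -0.5, 2.7]
    - [-1.2, -0.5, 2.7]
    - [0, 0, 0]
  turn:
    - [0, 0, 0]
    - [0, 0, 0]
    - [0, 0, 0]
    - [0, 0, 0]
    - [0, 0, 0]
    - [0, 0, 0]

```text
t: 8.07
tool_pos: [617.6, -200.7, 274.5]
orientation: [-0.14, 0.966, 0.053, 0.211]
ft_force: [0.7, 0.3, 0.7]
gripper_width: 51.9
finger_force: 0.0
```

```bash
python3 - <<'E'
from h import *
plan(box([-32,182,190]),tool(-BR[:,2],BR[:,1]))
E
```

```text
t 8.07 pos [ 617.608 -200.695  274.516] q [ 1.207  0.632 -1.146  1.755  0.461  0.755  1.83 ] F [0.716 0.346 0.686] w 51.9 ff 0.0
box pos [ -20.765 -156.406  218.791] tool in box
 [[-0.994  0.11   0.002]
 [ 0.11   0.994 -0.005]
 [-0.002 -0.005 -1.   ]]
shift cm [-12.995  31.247  -3.084] turn [-0.04  -0.015  0.102] min rows 8.149020057596363
```

jog_arm:
  jaw: [0.7, 0.7, 0.7, 0.7, 0.7]
  linear:
    - [-1.3, 3.12, 0]
    - [-1.3, 3.12, 0]
    - [-1.3, 3.12, 0]
    - [-1.3, 3.12, 0]
    - [-1.3, 3.12, 0]
  turn:
    - [0, 0, 0]
    - [0, 0, 0.01]
    - [-0.01, -0.004, 0.02]
    - [-0.01, -0.004, 0.02]
    - [-0.01, -0.004, 0.02]

```text
t: 8.48
tool_pos: [550.9, -41.8, 269.4]
orientation: [-0.178, 0.96, 0.046, 0.21]
ft_force: [-0.1, 1.4, 0.3]
gripper_width: 61.9
finger_force: 0.0
```

jog_arm:
  jaw: [0.7, 0.7, 0.7, 0.7, 0.7, 0.7, 0.7]
  linear:
    - [-1.3, 3.12, 0]
    - [-1.3, 3.12, 0]
    - [-1.3, 3.12, 0]
    - [-1.3, 3.12, -0.5]
    - [-1.3, 3.12, -1.3]
    - [0, 0, -1.3]
    - [0, 0, 0]
  turn:
    - [-0.01, -0.004, 0.02]
    - [-0.01, -0.004, 0.02]
    - [0, 0, 0]
    - [0, 0, 0]
    - [0, 0, 0]
    - [0, 0, 0]
    - [0, 0, 0]

```text
t: 9.07
tool_pos: [485.2, 114.0, 237.3]
orientation: [-0.202, 0.956, 0.04, 0.21]
ft_force: [-0.6, -1.2, -0.2]
gripper_width: 61.7
finger_force: 0.0
```

```bash
python3 - <<'E'
from h import *
plan(box([-32,182,140]),tool(-BR[:,2],BR[:,1]))
a=save("scene","pics/s2.png");b=save("top","pics/t2.png")
for l in("green_jar","brown_jar","red_jar"):
  for n in("scene","top"):
    q=imaging.pinpoint(l,n)[:1]
    for x in q:
        o,d=ray(n,x["pixel"]); o=BR.T@(o-Bt); d=BR.T@d; print(l,n,x["pixel"],x["score"],"base in box",o+d*(8-o[2])/d[2])
c=lambda i,x,y:cv2.resize(i[y:y+100,x:x+130,::-1],(390,300),interpolation=cv2.INTER_CUBIC)
cv2.imwrite("pics/c4.png",np.hstack([c(a,230,180),c(b,250,150)]))
E
```

```text
t 9.07 pos [485.161 114.048 237.307] q [ 0.712  0.229 -1.088  2.22   0.44   0.412  1.298] F [-0.558 -1.248 -0.164] w 61.7 ff 0.0
box pos [-35.968 185.069 184.825] tool in box
 [[-1.    -0.017 -0.006]
 [-0.017  1.    -0.002]
 [ 0.006 -0.002 -1.   ]]
shift cm [ 2.196  0.595 -3.895] turn [ 0.01  -0.002 -0.015] min rows 1.081640286867558
green_jar scene [311.8, 257.9] 0.25 base in box [-26.993 101.742   8.   ]
green_jar top [286.8, 202.6] 0.56 base in box [-29.097 178.474   8.   ]
brown_jar scene [310.1, 259.2] 0.92 base in box [-31.502 103.877   8.   ]
red_jar scene [340.1, 273.2] 0.66 base in box [-28.247  28.625   8.   ]
```

View pics/c4.png

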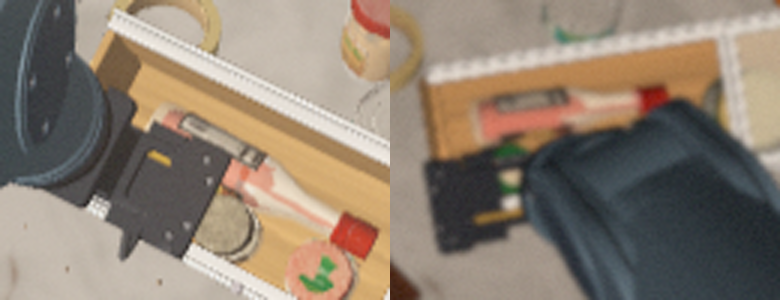

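jog_arm:
  jaw: [0.66, 0.66, 0.66, 0.66, 0.66]
  linear:
    - [0.6, -0.2, 0.2]
    - [0.5, 0.1, -0.9]
    - [0.6, 0.2, -1.1]
    - [0.6, 0.2, -1.1]
    - [0, 0, 0]
  turn:
    - [0.005, -0.001, -0.008]
    - [0.005, -0.001, -0.007]
    - [0, 0, 0]
    - [0, 0, 0]
    - [0, 0, 0]

```text
t: 9.88
tool_pos: [510.9, 115.8, 208.7]
orientation: [-0.192, 0.957, 0.044, 0.213]
ft_force: [0.6, 1.0, -0.0]
gripper_width: 58.4
finger_force: 0.0
```

```bash
python3 - <<'E'
from h import *
plan(box([-31,181,84]),tool(-BR[:,2],BR[:,1]))
E
```

```text
t 9.88 pos [510.868 115.838 208.722] q [ 0.532  0.309 -0.911  2.204  0.607  0.357  1.134] F [ 0.604  0.96  -0.045] w 58.4 ff 0.0
box pos [-25.958 176.707 148.617] tool in box
 [[-1.     0.005  0.002]
 [ 0.005  1.    -0.   ]
 [-0.002 -0.    -1.   ]]
shift cm [ 1.927  1.281 -6.069] turn [-0.003  0.001  0.004] min rows 1.5576730015237794
```

jog_arm:
  jaw: [0.66, 0.66, 0.66, 0.66]
  linear:
    - [-0.6, 0.2, -0.2]
    - [0.5, 0.2, -1.1]
    - [0.5, 0.2, -1.1]
    - [0, 0, 0]
  turn:
    - [0, 0, 0]
    - [0, 0, 0]
    - [0, 0, 0]
    - [0, 0, 0]

```text
t: 10.22
tool_pos: [513.9, 122.1, 185.3]
orientation: [-0.192, 0.957, 0.043, 0.213]
ft_force: [0.1, -0.8, 0.5]
gripper_width: 58.3
finger_force: 0.0
```

```bash
python3 - <<'E'
from h import *
plan(box([-31,181,84]),tool(-BR[:,2],BR[:,1]))
E
```

```text
t 10.22 pos [513.943 122.091 185.301] q [ 0.406  0.339 -0.793  2.219  0.721  0.304  1.011] F [ 0.149 -0.811  0.467] w 58.3 ff 0.0
box pos [-31.082 181.27  125.164] tool in box
 [[-1.     0.004  0.002]
 [ 0.004  1.    -0.001]
 [-0.002 -0.    -1.   ]]
shift cm [ 1.62   0.656 -3.727] turn [-0.002  0.002  0.004] min rows 0.9871729480320895
```

jog_arm:
  jaw: [0.66, 0.66, 0.66, 0.66, 0.66, 0.66]
  linear:
    - [0.4, 0.16, -0.93]
    - [0.4, 0.16, -0.93]
    - [0.4, 0.16, -0.93]
    - [0.4, 0.16, -0.93]
    - [0, 0, 0]
    - [0, 0, 0]
  turn:
    - [0, 0, 0]
    - [0, 0, 0]
    - [0, 0, 0]
    - [0, 0, 0]
    - [0, 0, 0]
    - [0, 0, 0]

```text
t: 10.72
tool_pos: [530.2, 128.5, 149.3]
orientation: [-0.192, 0.957, 0.043, 0.214]
ft_force: [-0.0, -0.4, 0.6]
gripper_width: 58.2
finger_force: 0.0
```

```bash
python3 - <<'E'
from h import *
plan(box([-31,181,84]),tool(-BR[:,2],BR[:,1]))
E
```

```text
t 10.72 pos [530.168 128.455 149.312] q [ 0.231  0.407 -0.611  2.212  0.915  0.232  0.817] F [-0.049 -0.448  0.572] w 58.2 ff 0.0
box pos [-30.502 180.812  85.184] tool in box
 [[-1.     0.004  0.003]
 [ 0.004  1.    -0.001]
 [-0.003 -0.001 -1.   ]]
shift cm [-0.003  0.019 -0.128] turn [-0.002  0.003  0.004] min rows 0.03939916492623714
```

jog_arm:
  jaw: [0.5, 0.4, 0.4, 0.3, 0.3, 0.3, 0.3]
  linear:
    - [0, 0, 0]
    - [0, 0, 0]
    - [0, 0, 0]
    - [0, 0, 0]
    - [0, 0, 0]
    - [0, 0, 0]
    - [0, 0, 0]
  turn:
    - [0, 0, 0]
    - [0, 0, 0]
    - [0, 0, 0]
    - [0, 0, 0]
    - [0, 0, 0]
    - [0, 0, 0]
    - [0, 0, 0]
  force: 15

```text
t: 11.3
tool_pos: [530.6, 128.6, 149.5]
orientation: [-0.192, 0.957, 0.043, 0.214]
ft_force: [-3.4, 0.5, 7.7]
gripper_width: 44.3
finger_force: 14.9
```

jog_arm:
  jaw: [0.3, 0.3, 0.3, 0.3, 0.3]
  linear:
    - [-0.3, -0.12, 0.65]
    - [-0.6, -0.25, 1.4]
    - [-0.6, -0.25, 1.4]
    - [-0.6, -0.25, 1.4]
    - [0, 0, 0]
  turn:
    - [0, 0, 0]
    - [0, 0, 0]
    - [0, 0, 0]
    - [0, 0, 0]
    - [0, 0, 0]

```text
t: 11.72
tool_pos: [509.7, 119.0, 199.0]
orientation: [-0.191, 0.957, 0.043, 0.215]
ft_force: [0.2, -0.6, -2.1]
gripper_width: 44.7
finger_force: 15.0
```

```bash
python3 - <<'E'
from h import *
plan(box([-31,181,220]),tool(-BR[:,2],BR[:,1]))
E
```

```text
t 11.72 pos [509.71  118.972 198.966] q [ 0.489  0.32  -0.877  2.218  0.679  0.333  1.055] F [ 0.181 -0.649 -2.075] w 44.7 ff 15.0
box pos [-29.942 180.045 139.709] tool in box
 [[-1.     0.004  0.005]
 [ 0.004  1.    -0.003]
 [-0.005 -0.003 -1.   ]]
shift cm [-3.251 -1.271  7.232] turn [-0.001  0.005  0.005] min rows 1.9257436380043165
```

jog_arm:
  jaw: [0.3, 0.3, 0.3, 0.3, 0.3, 0.3]
  linear:
    - [-0.2, 0, 1.5]
    - [-0.2, 0, 2]
    - [-0.2, 0, 2]
    - [0, 0, 2]
    - [0, 0, 2]
    - [0, 0, 0.5]
  turn:
    - [0, 0, 0]
    - [0, 0, 0]
    - [0, 0, 0]
    - [0, 0, 0]
    - [0, 0, 0]
    - [0, 0, 0]

```text
t: 12.22
tool_pos: [504.8, 119.9, 299.4]
orientation: [-0.192, 0.957, 0.043, 0.215]
ft_force: [-0.0, -0.7, -1.5]
gripper_width: 44.5
finger_force: 15.0
```

```bash
python3 - <<'E'
from h import *
P=tray([-62,0,180]); c,s=np.cos(TR[2]),np.sin(TR[2])
for a in(0,-.3,-.57): 
    y=[-np.sin(TR[2]+a),np.cos(TR[2]+a),0]; plan(P,tool([0,0,-1],y))
E
```

```text
t 12.22 pos [504.772 119.852 299.414] q [ 0.872  0.166 -1.229  2.11   0.24   0.543  1.47 ] F [-0.013 -0.729 -1.455] w 44.5 ff 15.0
box pos [  8.698 182.778 232.524] tool in box
 [[-1.     0.004  0.006]
 [ 0.004  1.    -0.002]
 [-0.006 -0.002 -1.   ]]
shift cm [-10.202  16.907 -11.941] turn [-0.283  0.348  0.565] min rows 5.771153535665809
t 12.22 pos [504.772 119.852 299.414] q [ 0.872  0.166 -1.229  2.11   0.24   0.543  1.47 ] F [-0.013 -0.729 -1.455] w 44.5 ff 15.0
box pos [  8.698 182.778 232.524] tool in box
 [[-1.     0.004  0.006]
 [ 0.004  1.    -0.002]
 [-0.006 -0.002 -1.   ]]
shift cm [-10.202  16.907 -11.941] turn [-0.225  0.383  0.27 ] min rows 5.534023319987679
t 12.22 pos [504.772 119.852 299.414] q [ 0.872  0.166 -1.229  2.11   0.24   0.543  1.47 ] F [-0.013 -0.729 -1.455] w 44.5 ff 15.0
box pos [  8.698 182.778 232.524] tool in box
 [[-1.     0.004  0.006]
 [ 0.004  1.    -0.002]
 [-0.006 -0.002 -1.   ]]
shift cm [-10.202  16.907 -11.941] turn [-0.171  0.408  0.004] min rows 5.534023319987679
```

jog_arm:
  jaw: [0.3, 0.3, 0.3, 0.3, 0.3, 0.3, 0.3, 0.3]
  linear:
    - [-0.3, 0.6, 0.3]
    - [-1, 1.7, 0.3]
    - [-1.2, 2.1, 0]
    - [-1.2, 2.1, 0]
    - [-1.4, 2.3, 0]
    - [-1.4, 2.3, 0]
    - [-1.4, 2.3, -0.5]
    - [-1.3, 2, -0.5]
  turn:
    - [-0.02, 0.036, 0.026]
    - [-0.023, 0.04, 0.028]
    - [-0.023, 0.04, 0.028]
    - [-0.023, 0.04, 0.028]
    - [-0.023, 0.04, 0.028]
    - [-0.023, 0.04, 0.028]
    - [-0.023, 0.04, 0.028]
    - [-0.023, 0.04, 0.028]

```text
t: 12.88
tool_pos: [411.2, 274.7, 292.5]
orientation: [-0.306, 0.951, 0.009, 0.036]
ft_force: [-0.6, 0.1, 0.1]
gripper_width: 44.4
finger_force: 15.0
```

```bash
python3 - <<'E'
from h import *
a=TR[2]-.3; plan(tray([-62,0,180]),tool([0,0,-1],[-np.sin(a),np.cos(a),0]))
E
```

```text
t 12.88 pos [411.159 274.677 292.538] q [ 0.268  0.372 -1.162  1.891  0.418  1.06   1.138] F [-0.57   0.093  0.062] w 44.4 ff 15.0
box pos [-17.71  361.836 237.251] tool in box
 [[-0.913 -0.201 -0.355]
 [-0.219  0.976  0.011]
 [ 0.344  0.088 -0.935]]
shift cm [ -0.841   1.425 -11.254] turn [-0.041  0.062  0.048] min rows 2.72775911170617
```

jog_arm:
  jaw: [0.3, 0.3, 0.3, 0.3, 0.3, 0.3, 0.3, 0.3]
  linear:
    - [-0.3, 0.5, -1]
    - [-0.3, 0.5, -2.5]
    - [-0.2, 0.4, -3]
    - [0, 0, -3]
    - [0, 0, -3]
    - [0, 0, -3]
    - [0, 0, -1.5]
    - [0, 0, 0]
  turn:
    - [-0.015, 0.022, 0.018]
    - [-0.013, 0.02, 0.015]
    - [-0.013, 0.02, 0.015]
    - [0, 0, 0]
    - [0, 0, 0]
    - [0, 0, 0]
    - [0, 0, 0]
    - [0, 0, 0]

```text
t: 13.55
tool_pos: [401.7, 285.9, 119.3]
orientation: [-0.328, 0.945, -0.0, -0.002]
ft_force: [-1.2, -0.7, -0.8]
gripper_width: 44.5
finger_force: 15.0
```

```bash
python3 - <<'E'
from h import *
a=TR[2]-.3; plan(tray([-62,0,86]),tool([0,0,-1],[-np.sin(a),np.cos(a),0]))
print(Ro.from_quat(monitor.state()["orientation"]).as_matrix()[:,2])
a=save("scene","pics/s3.png");b=save("top","pics/t3.png")
c=lambda i,x,y:cv2.resize(i[y:y+150,x:x+130,::-1],(390,450),interpolation=cv2.INTER_CUBIC)
cv2.imwrite("pics/c5.png",np.hstack([c(a,130,150),c(b,150,160)]))
E
```

```text
t 13.55 pos [401.703 285.861 119.286] q [ 0.008  0.65  -0.932  1.994  0.696  0.858  0.926] F [-1.182 -0.718 -0.794] w 44.5 ff 15.0
box pos [-94.876 375.819  82.071] tool in box
 [[-0.872 -0.241 -0.427]
 [-0.266  0.964 -0.001]
 [ 0.411  0.113 -0.904]]
shift cm [ 0.105  0.307 -3.329] turn [ 0.002 -0.004  0.001] min rows 0.8019887613825634
[-0.004 -0.002 -1.   ]
```

View pics/c5.png

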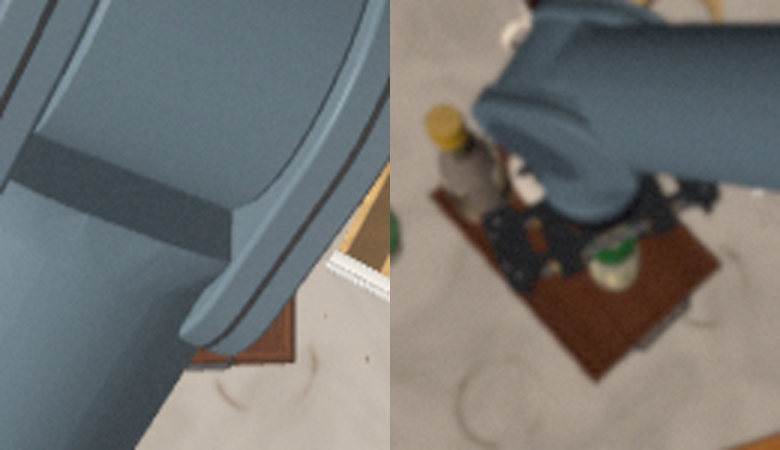

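jog_arm:
  jaw: [0.3, 0.3, 0.3, 0.3, 0.3, 0.3]
  linear:
    - [0, 0.1, -0.9]
    - [0, 0.1, -0.9]
    - [0, 0, -0.7]
    - [0, 0, -0.4]
    - [0, 0, -0.2]
    - [0, 0, 0]
  turn:
    - [0.002, -0.004, 0]
    - [0, 0, 0]
    - [0, 0, 0]
    - [0, 0, 0]
    - [0, 0, 0]
    - [0, 0, 0]

```text
t: 14.15
tool_pos: [403.3, 289.5, 91.9]
orientation: [-0.328, 0.945, 0.001, 0.003]
ft_force: [0.4, 0.4, -0.7]
gripper_width: 44.4
finger_force: 15.0
```

jog_arm:
  jaw: [0.3, 0.3]
  linear:
    - [0, 0, -0.1]
    - [0, 0, 0]
  turn:
    - [0, 0, 0]
    - [0, 0, 0]

```text
t: 14.32
tool_pos: [403.6, 289.8, 91.4]
orientation: [-0.328, 0.945, 0.001, 0.003]
ft_force: [-0.3, -0.4, -1.1]
gripper_width: 44.8
finger_force: 15.0
```

jog_arm:
  jaw: [0.3, 0.3]
  linear:
    - [0, 0, -0.1]
    - [0, 0, 0]
  turn:
    - [0, 0, 0]
    - [0, 0, 0]

```text
t: 14.48
tool_pos: [403.5, 289.7, 90.3]
orientation: [-0.328, 0.945, 0.001, 0.003]
ft_force: [0.7, -0.2, -0.9]
gripper_width: 44.5
finger_force: 15.0
```

jog_arm:
  jaw: [0.3, 0.3]
  linear:
    - [0, 0, -0.2]
    - [0, 0, 0]
  turn:
    - [0, 0, 0]
    - [0, 0, 0]

```text
t: 14.65
tool_pos: [403.4, 289.6, 88.0]
orientation: [-0.328, 0.945, 0.001, 0.003]
ft_force: [0.1, -0.8, -0.3]
gripper_width: 44.0
finger_force: 15.0
```

jog_arm:
  jaw: [0.3, 0.3]
  linear:
    - [0, 0, -0.15]
    - [0, 0, 0]
  turn:
    - [0, 0, 0]
    - [0, 0, 0]

```text
t: 14.82
tool_pos: [403.3, 289.6, 86.5]
orientation: [-0.328, 0.945, 0.001, 0.003]
ft_force: [0.1, 0.3, -1.9]
gripper_width: 44.5
finger_force: 15.0
```

jog_arm:
  jaw: [0.3, 0.3]
  linear:
    - [0, 0, -0.1]
    - [0, 0, 0]
  turn:
    - [0, 0, 0]
    - [0, 0, 0]

```text
t: 14.98
tool_pos: [403.7, 290.0, 86.0]
orientation: [-0.328, 0.945, 0.001, 0.003]
ft_force: [-0.3, -0.0, 1.4]
gripper_width: 44.6
finger_force: 15.0
```

jog_arm:
  jaw: [0.3, 0.3]
  linear:
    - [0, 0, -0.1]
    - [0, 0, 0]
  turn:
    - [0, 0, 0]
    - [0, 0, 0]

```text
t: 15.15
tool_pos: [404.1, 290.8, 85.7]
orientation: [-0.329, 0.944, 0.002, 0.004]
ft_force: [-1.5, -0.3, 8.6]
gripper_width: 44.3
finger_force: 14.9
```

jog_arm:
  jaw: [0.3, 0.3]
  linear:
    - [0, 0, -0.05]
    - [0, 0, 0]
  turn:
    - [0, 0, 0]
    - [0, 0, 0]

```text
t: 15.32
tool_pos: [404.2, 291.2, 85.6]
orientation: [-0.329, 0.944, 0.002, 0.004]
ft_force: [-1.2, 0.1, 11.9]
gripper_width: 44.3
finger_force: 14.9
```

Contact with the tray; ease off slightly and release.

jog_arm:
  jaw: [0.3, 0.4, 0.5, 0.6, 0.7, 0.7, 0.7]
  linear:
    - [0, 0, 0.1]
    - [0, 0, 0]
    - [0, 0, 0]
    - [0, 0, 0]
    - [0, 0, 0]
    - [0, 0, 0]
    - [0, 0, 0]
  turn:
    - [0, 0, 0]
    - [0, 0, 0]
    - [0, 0, 0]
    - [0, 0, 0]
    - [0, 0, 0]
    - [0, 0, 0]
    - [0, 0, 0]

```text
t: 15.9
tool_pos: [403.3, 289.4, 85.0]
orientation: [-0.328, 0.945, 0.001, 0.003]
ft_force: [0.4, 0.1, -0.4]
gripper_width: 61.8
finger_force: 0.0
```

jog_arm:
  jaw: [0.8, 0.8, 0.8, 0.8, 0.8, 0.8]
  linear:
    - [0, 0, 0.5]
    - [0, 0, 1]
    - [0, 0, 2]
    - [0, 0, 3]
    - [0, 0, 4]
    - [0, 0, 4]
  turn:
    - [0, 0, 0]
    - [0, 0, 0]
    - [0, 0, 0]
    - [0, 0, 0]
    - [0, 0, 0]
    - [0, 0, 0]

```text
t: 16.4
tool_pos: [402.5, 289.6, 232.1]
orientation: [-0.329, 0.944, 0.001, 0.002]
ft_force: [1.3, 0.1, 0.3]
gripper_width: 70.5
finger_force: 0.0
```

jog_arm:
  jaw: [0.8, 0.8, 0.8, 0.8, 0.8, 0.8, 0.8, 0.8]
  linear:
    - [0, 0, 3]
    - [0, -1, 3]
    - [0.5, -3, 1]
    - [0.5, -3, 0]
    - [0.5, -3, 0]
    - [0.5, -3, 0]
    - [0, -3, 0]
    - [0, -3, 0]
  turn:
    - [0, 0, 0]
    - [0, 0, 0]
    - [0, 0, 0]
    - [0, 0, 0]
    - [0, 0, 0]
    - [0, 0, 0]
    - [0, 0, 0]
    - [0, 0, 0]

```text
t: 17.07
tool_pos: [423.1, 98.6, 300.8]
orientation: [-0.329, 0.944, 0.001, 0.003]
ft_force: [0.4, -0.7, -0.3]
gripper_width: 70.9
finger_force: 0.0
```

jog_arm:
  jaw: [0.8, 0.8, 0.8, 0.8, 0.8, 0.8, 0.8, 0.8]
  linear:
    - [0, -3, 0]
    - [0, -3, 0]
    - [0, -3, 0]
    - [0, -3, 0]
    - [0, -3, 0]
    - [0, -3, 0]
    - [0, 0, 0]
    - [0, 0, 0]
  turn:
    - [0, 0, 0]
    - [0, 0, 0]
    - [0, 0, 0]
    - [0, 0, 0]
    - [0, 0, 0]
    - [0, 0, 0]
    - [0, 0, 0]
    - [0, 0, 0]

```text
t: 17.73
tool_pos: [423.2, -81.3, 300.6]
orientation: [-0.327, 0.945, 0.001, 0.003]
ft_force: [-0.1, 0.1, -0.0]
gripper_width: 70.7
finger_force: 0.0
```

```bash
python3 - <<'E'
from h import *
a=save("scene","pics/s4.png");b=save("top","pics/t4.png")
for n in("scene","top"):
    for x in imaging.pinpoint("green_jar",n)[:1]:
        p=atz(n,x["pixel"],8)-[TR[0],TR[1],0]; c,s=np.cos(TR[2]),np.sin(TR[2]); print(n,x["pixel"],x["score"],"tray",c*p[0]+s*p[1],-s*p[0]+c*p[1])
print(monitor.state()["t"])
c=lambda i,x,y:cv2.resize(i[y:y+150,x:x+130,::-1],(390,450),interpolation=cv2.INTER_CUBIC)
cv2.imwrite("pics/c6.png",np.hstack([c(a,140,150),c(b,150,160)]))
E
```

```text
top [226.3, 247.8] 0.87 tray -57.061949877525635 -5.126187915062445
17.9333
```

View pics/c6.png

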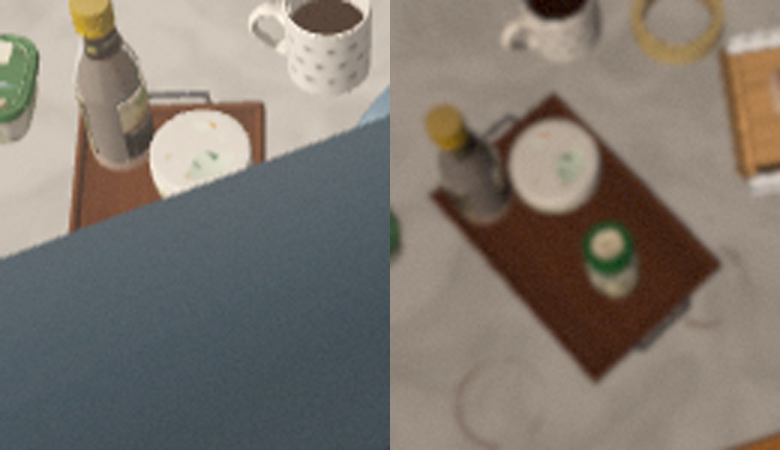

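View pics/s4.png

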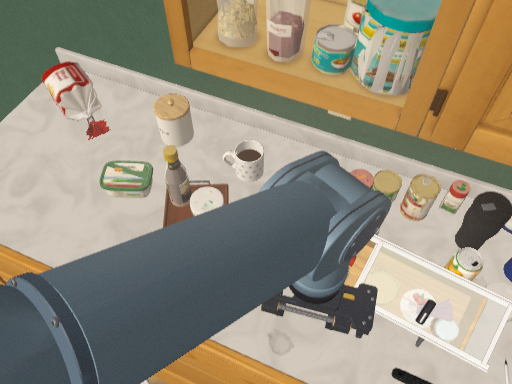

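The top view shows the jar standing upright on the tray's front half at about (226,248), with the sauce bottle, pot and mug where they were. The scene view shows the lid open, with the knob at about (425,312), and the gripper clear of everything.

```bash
python3 -c "
from cell import workorder; print(workorder.finish_job())"
```

```text
the job is handed in; nothing more can be done
None
```

I unlocked the latch, slid the lid fully open and set the green-capped jar upright on the tray's front half. The sauce bottle, pot and mug look unmoved, but the arm hid the other jars and slim bottle in the last pictures, so I couldn't recheck them. I handed the job in at about 18 s and got no verdict back.

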